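Pack the last dried pot, shut the transit case and snap its latch

TASK

Stand the last dried dough pot, the one with orange sprigs in its hair that still stands out on the table, upright in the empty middle seat of the transit case, then bring the clear hood down, and swing the red-tabbed latch in while bearing down on it, firmly but without forcing it, until its hook is caught under the catch and holds the hood down on its springy seal. Leave the packed pots in their seats, and do not push about the spare pot.

Things in the scene. Friction and masses are not known exactly. Their poses are not given: they have to be found in the camera images.
- case: transit case, fixed to the table: dark wooden tray with aluminium corners, 170 mm deep (its x) by 310 mm wide (its y) by 70 mm high, a clear hood hinged along its back. Origin: centre of the underside; +x to the back (hinge), -x to the front (latch side), z up. The front faces the robot's right. Inside, a grey insert (top 33 mm above the case origin) has three seats in a row along y; only the middle one is empty.
- seat1 (a point): centre of the floor of the empty middle seat: a round recess 57 mm across and 12 mm deep, 21 mm above the case's underside, 12 mm in front of the case's middle. The packed pots stand in the seats 90 mm to either side (case y)
- hood_handle (a point): middle of the hood's bow handle: a black bar 10 mm thick and 85 mm long between its feet, parallel to the case's y, its axis 36 mm off the hood's front panel. Axes as the hood's: they equal the case's when the hood is shut; hood z points away from the tray, hood -x out of the front panel
- hood_hinge (a point): middle of the hood's hinge line (parallel to the case's y), 89 mm behind the case origin and 74 mm above its underside. In the hood's frame the handle lies 212 mm to the front (-x) and 98 mm up (z) from here, the latch pin 190 mm to the front and 14 mm up. The hood is 176 mm deep, 310 mm wide, 115 mm high, 0.22 kg
- hood (a joint): hood angle in rad: 0 = hard down with the seal fully squeezed, grows as the front rises, stop at 1.8; it starts leaning back at 1.6 to 1.76; turns about the case's y axis. The hinge is stiff (0.3 N m) and stays where it is left. A springy seal strip under the front edge meets the hood at about 0.057 and takes about 10 N more at the front edge to squeeze flat (1 N per mm); unlatched, the hood springs back up to about 0.04 after being pressed. Latched it rests at about 0.02
- latch_pin (a point): middle of the latch's pin on the hood's front, parallel to the case's y, 14 mm off the front panel. Axes as the latch's, which equal the case's when hood and latch are closed
- latch_tab (a point): middle of the upper (outer) face of the latch's red thumb tab. The latch is a steel plate 52 mm wide and 45 mm long hanging from the pin when closed; its tab, 52 mm wide and 26 mm long, bends outwards at 45 degrees from 24 mm below the pin, so when closed its face looks up and forwards (13 mm outside and 32 mm below the pin). A hook foot at the lower end of the plate reaches 14 mm inwards with its nose turned up
- latch (a joint): latch angle in rad: 0 = closed, plate hanging parallel to the hood's front; grows as the plate swings outwards and up (1.57 = square to the hood's front panel); stop at 2.2; light friction (0.025 N m) holds it where it is left. If the hood is not pressed down the hook strikes the outside of the catch at about 0.2 to 0.3 and does not go in. With the hood down it passes under the lip, and when let go the seal lifts the hook's nose behind the lip and keeps it there at 0 to 0.03
- catch (a point): lower edge of the catch's turned-down lip: a steel shelf 40 mm wide on the middle of the tray's front, projecting 14 mm, lip 3 mm deep at its outer end, 50 mm above the case's underside. The hook's nose (34 mm wide) must rest behind the lip. Pushing along about 40 degrees from vertical, down and towards the case, with 12 to 20 N on the tab both squeezes the seal and swings the hook in. The hood and handle stand above, so an upright tool does not reach the tab
- pot: the dough pot to be packed: pink and white, noodle hair with orange sprigs, 53x51x74 mm, 75 g; origin at its underside, z up
- pot_mid (a point): middle of that pot's round body, 24 mm above its underside; the body is 45 mm across and firm from 0 to 48 mm above the underside: grip it here from above
- packed_a: packed pot in the seat on the case's -y side, 54x51x66 mm; origin at its underside, z up
- packed_b: packed pot in the seat on the case's +y side, 57x58x57 mm; origin at its underside, z up
- spare_pot: spare pot without sprigs standing on the table in front of the timber block, further right than the one to be packed, 58x56x55 mm, to be left alone; origin at its underside, z up
There are look-alikes about, which are no part of the job. What is shaped like the pot but turquoise is not meant.

How it is judged (in metres and radians):
On the way, in this order (a step that is already met when the one before it is completed fails the run):
1. the pot stands upright in the middle seat with the hood still open (horizontal distance between pot_mid and seat1 below 0.01 m and z of pot in the frame of case below 0.026 m and angle between pot's own z axis and vertical below 0.15 rad and contact force between the fingers and pot below 0.2 N and value of joint hood above 0.8 rad), for 0.2 s.
2. the hood is down on its seal (value of joint hood below 0.09 rad), for 0.1 s.
At the end, for the whole second after the job is handed in: The pot stands upright (within 9 degrees) on the floor of the middle seat, within 10 mm of its centre; the packed pots stand in their seats; the latch is closed (under 0.08 rad) with the hook in its catch and holds the hood down (under 0.032 rad) (value of joint latch below 0.08 rad and value of joint hood below 0.032 rad and horizontal distance between pot_mid and seat1 below 0.01 m and z of pot in the frame of case below 0.026 m and angle between each of pot, packed_a, packed_b's own z axis and vertical below 0.15 rad and linear speed of pot below 0.02 m/s and z of each of packed_a, packed_b in the frame of case below 0.027 m); the robot touches nothing.
It fails at once if the case, its hood or its latch is forced: pushed with over 50 N (contact force between the fingers and case above 50 N).
It fails at once if a packed pot is lifted out of its seat or tipped (distance of any of packed_a, packed_b from where it was at the start of the episode above 0.015 m or angle between any of packed_a, packed_b's own z axis and vertical above 0.4 rad).
It fails at once if the spare pot is pushed about or knocked over (distance of spare_pot from where it was at the start of the episode above 0.03 m or angle between spare_pot's own z axis and vertical above 0.4 rad).
It also fails if it takes over 61 s, if anything falls off the work surface, if the arm or the gripper's body presses on something with over 40 N, if the wrist force passes 120 N, or if a joint passes its speed limit or range.

ROBOT

A 6-joint arm with a two-finger parallel gripper is mounted at the origin on the work surface; the furniture and walls round the work are solid. World frame = base frame: x ahead of the robot, y to its left, z up, the work surface at z = 0. Lengths are in mm, angles in rad, forces in N, time in s.
With the tool pointing down it reaches from about 350 to 925 mm from the base axis. Payload 6.4 kg.
Tool frame: the origin (TCP) lies at the centre of the arm's flange, where the gripper is bolted on; the fingertips stand 173 mm ahead of it and the grasp point (between the pads) lies bot.pinch_z ahead of it (bot.pinch_z is the distance from the TCP to the grasp point, in mm); z points along the fingers, y is the line along which they close (so a half turn about z gives the same grasp; the last joint's range is limited). The gripper opens to 85 mm and grips with 20 to 120 N. Pads are 22 mm wide; open, the fingers measure 114 mm over their backs; the gripper's body (76 mm by 85 mm) begins 54 mm behind the grasp point. The pads swing forward as they close: fully open they stand 13 mm farther back than shut.
Start: joints at [0.933, 0.245, 1.558, -0, 1.339, -0.174], TCP at [290.777, 581.347, 404.69] pointing down, gripper open.
Joint ranges: [-3.13, 3.13], [-1.02, 2.26], [0.13, 2.54], [-0.95, 4.09], [0.21, 2.88], [-2.74, 2.74]. Speed limits (rad/s): [2.57, 2.57, 3.14, 3.14, 3.14, 3.14].

INTERFACE

Orientations are given as a unit quaternion [w, x, y, z].
In Python, from plant import bot gives the robot as it stands.
- The arm moves only by the tool play_rows, never from a script. Its argument "steps" is a list of rows, each an object with "xyz": the shift along the world's x, y, z in cm, a list of three; "twist": the turn, a rotation vector about the world's x, y, z in rad, a list of three; "jaw": the finger opening in cm, from 0 to 8.54. In form: [{"xyz": [dx, dy, dz], "twist": [rx, ry, rz], "jaw": jaw}, ...]. A call has 1 to 8 rows; each row is the pose to reach, as a shift and turn from the pose commanded when the call began; what a row does not reach only later rows make up. A row lasts 1/10 s, in which the tool goes at most 50 mm and 8.59 degrees, less where a joint would pass 70% of its speed; a pose out of reach is approached as far as the arm can. A call with a gripper value outside its range is refused whole. The fingers move at their own pace and stop on an object; "force" is the grip in N (left out, the last holds). Time passes only in rows, so rows that repeat a pose let the fingers close. It gives the time, the measured TCP pose, the force, the opening and the grip force at its end, in the units of the state.
- bot.sense(): the state, without advancing time (a new reading comes with each control period).
- bot.grab_frame(name): name is "scene" or "top" or "wrist"; returns the picture (480x640x3 uint8, blue, green, red); there is no depth.
- bot.get_calibration(name): a dict with "vertical_fov" (degrees; the focal length in pixels is half the picture's height over the tangent of half this angle, whatever the lens; pixels are square), "cx", "cy" (the principal point, pixels), "world_from_camera" (4x4, takes a point from camera to world coordinates); the wrist camera has in their place "mount" (4x4, takes a point from camera to tool coordinates, whose origin is the TCP and whose axes are the flange's). Camera axes: x right, y up, looking along -z (the intrinsics and any distortion apply to the point x, -y, -z); pixel columns grow to the right and rows downward; lengths in mm; the calibration is good to about 2 mm. A picture is of the moment at which its call begins: read the wrist's pose just before it. get_calibration takes no time and is no camera call.
- bot.sign_off(): hands the job in; it is judged then, once.
The state is a dict: "time": time; "joints": joint angles; "qvel": joint speeds; "joint_torque": joint torques, N m; "position": TCP position; "orientation": TCP orientation; "ft_force": force on the tool from outside, world axes, zero at the start; "torque": the same for the moment, N m; "width": opening from 0.0 (shut) to 1.0 (fully open); "finger_force": force on a finger pad.
Only numpy, scipy, OpenCV 4.12 (cv2) and the standard library are available. Lean on these libraries where they do the work, as an engineer would, in place of code of your own. Each camera call takes 0.05 s, during which the arm holds its last target. There are 200 camera calls.

## Working session

There is one attempt and no reset: what is moved stays moved. The work goes in short steps, Python scripts to look and compute and a tool call to move; the robot and the scene stay as the last step left them, time stands still between calls to the robot, and variables do not carry over. Pictures are saved under pics/ and viewed, at most 10 in all, crops included, and the job is handed in when it is done.

Besides the shell and the picture viewer there is one more tool, called after "Emit:" as name(argument=value, ...) on one line, values as JSON. play_rows: Moves the arm, as the interface text tells. Its arguments: {"type":"object","properties":{"steps":{"type":"array","items":{"type":"object","properties":{"xyz":{"type":"array","items":{"type":"number"}},"twist":{"type":"array","items":{"type":"number"}},"jaw":{"type":"number"}}}},"force":{"type":"number"}},"required":["steps"]}

```bash
ls; mkdir -p pics; python3 - <<'E'
from plant import bot
import cv2,numpy as np
print(bot.sense()); print(bot.pinch_z)
for n in("scene","top","wrist"):
    print(n,bot.get_calibration(n)); cv2.imwrite(f"pics/{n}0.png",bot.grab_frame(n))
E
```

```text
pics
{'time': 0.0, 'joints': array([ 9.32894939e-01,  2.45799688e-01,  1.55899733e+00, -6.31583560e-06,
        1.33871707e+00, -1.74094969e-01]), 'qvel': array([ 0.00048177,  0.00037294,  0.00038036,  0.00067128,  0.001451  ,
       -0.00051246]), 'joint_torque': array([ 7.78573922e-04, -4.29507315e+01, -3.26127791e+01, -1.16055799e-04,
        5.36881504e-03,  8.30422749e-06]), 'position': array([290.63703329, 581.15142213, 403.59817925]), 'orientation': array([-3.76599037e-04,  2.29829385e-01,  9.73230461e-01, -8.83832699e-04]), 'ft_force': array([-0.1195776 , -0.06107405, -0.65178178]), 'torque': array([-0.0198823 , -0.00684899,  0.0028225 ]), 'finger_force': 0.0, 'width': 1.000046815073372}
154.70000000000002
scene {'vertical_fov': 51.052815946602536, 'cx': 314.06503699738505, 'cy': 232.35945132403225, 'world_from_camera': array([[ 1.34801724e-01, -7.79284518e-01,  6.12000110e-01,
         1.16349721e+03],
       [ 9.90861276e-01,  1.03063501e-01, -8.70163533e-02,
        -2.97501932e+02],
       [ 4.73562312e-03,  6.18137165e-01,  7.86055990e-01,
         1.08339884e+03],
     
[... 279 characters left out ...]
      [-9.58768074e-01,  2.21962384e-01, -1.77472476e-01,
        -3.76365338e+02],
       [-1.32413932e-03,  6.20990126e-01,  7.83817269e-01,
         9.16230139e+02],
       [ 0.00000000e+00,  0.00000000e+00,  0.00000000e+00,
         1.00000000e+00]])}
wrist {'vertical_fov': 66.36577935387899, 'cx': 316.97701514178414, 'cy': 239.82817619318578, 'mount': array([[-2.65319499e-05,  9.61933908e-01,  2.73282190e-01,
         6.99028202e+01],
       [ 9.99999986e-01,  7.12174700e-05, -1.53594165e-04,
         2.21242908e-01],
       [-1.67209902e-04,  2.73282182e-01, -9.61933896e-01,
         3.15222330e+01],
       [ 0.00000000e+00,  0.00000000e+00,  0.00000000e+00,
         1.00000000e+00]])}
```

View pics/scene0.png

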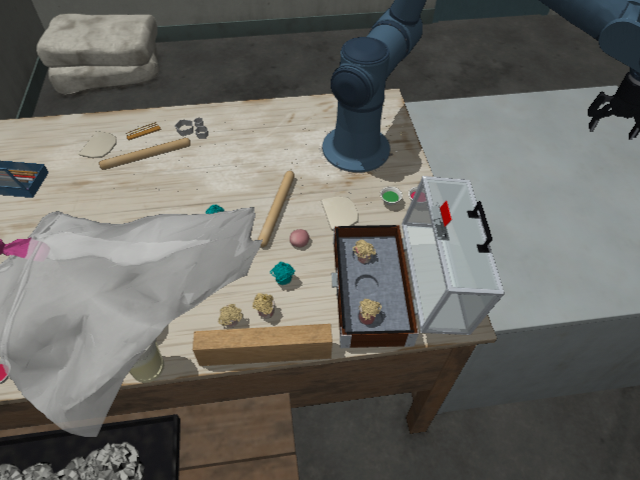

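View pics/top0.png

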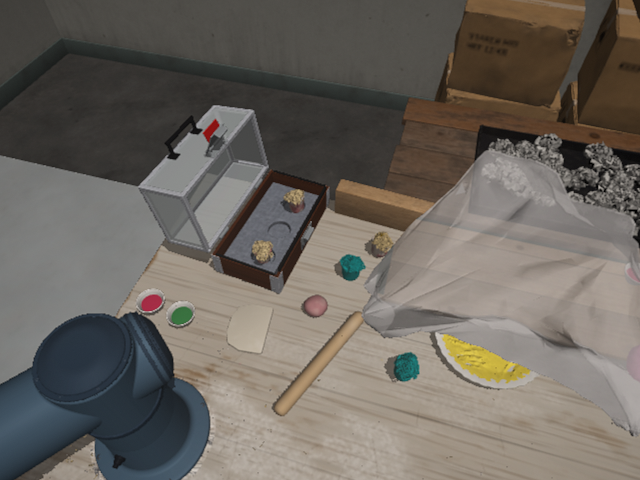

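Scene picture: the case is at (375,285) with its hood open to the right, red latch at (445,213) and handle at (484,228). Candidates for the pot:
- tan-haired pots at (263,303) and (231,315)
- turquoise ones at (284,272) and (215,210)
- a pink ball at (300,238)
- packed pots at (364,251) and (370,310)

By the description it should be (263,303), with the spare at (231,315). I'll check that in a crop.

```bash
cat > h.py <<'E'
import numpy as np,cv2
from plant import bot
from scipy.spatial.transform import Rotation as R
def cam(n,s=None):
    c=bot.get_calibration(n); f=240/np.tan(np.radians(c["vertical_fov"])/2)
    if n=="wrist":
        s=s or bot.sense(); T=np.eye(4); q=s["orientation"]
        T[:3,:3]=R.from_quat([q[1],q[2],q[3],q[0]]).as_matrix(); T[:3,3]=s["position"]; M=T@c["mount"]
    else: M=c["world_from_camera"]
    return f,c["cx"],c["cy"],M
def ray(C,u,v):
    f,cx,cy,M=C; d=M[:3,:3]@np.array([(u-cx)/f,-(v-cy)/f,-1]); return M[:3,3],d/np.linalg.norm(d)
def onz(C,u,v,z):
    o,d=ray(C,u,v); return o+d*(z-o[2])/d[2]
def proj(C,p):
    f,cx,cy,M=C; q=M[:3,:3].T@(np.asarray(p)-M[:3,3]); return np.array([cx+f*q[0]/-q[2],cy-f*q[1]/-q[2]])
def two(C1,p1,C2,p2):
    o1,d1=ray(C1,*p1);o2,d2=ray(C2,*p2)
    t=np.linalg.lstsq(np.c_[d1,-d2],o2-o1,rcond=None)[0]
    a=o1+t[0]*d1;b=o2+t[1]*d2; return (a+b)/2,np.linalg.norm(a-b)
E
python3 - <<'E'
from h import *
s=cv2.imread("pics/scene0.png");t=cv2.imread("pics/top0.png")
a=cv2.resize(s[165:365,200:400+100][:, :],None,fx=2.6,fy=2.6,interpolation=cv2.INTER_CUBIC)[:,:780]
cv2.imwrite("pics/c1.png",a)
b=cv2.resize(t[100:300,130:410],None,fx=2.8,fy=2.8,interpolation=cv2.INTER_CUBIC); cv2.imwrite("pics/c2.png",b)
S=cam("scene");T=cam("top")
for u,v in[(263,303),(231,315),(284,272)]: 
    p=onz(S,u,v,45);print(p,proj(T,p))
E
```

```text
[ 549.83811858 -330.96718994   45.        ] [382.28931811 240.52440537]
[ 571.95566205 -407.0117835    45.        ] [415.0137316  240.62798055]
[ 468.90825289 -273.11559884   45.        ] [351.08648892 260.9525547 ]
```

View pics/c1.png

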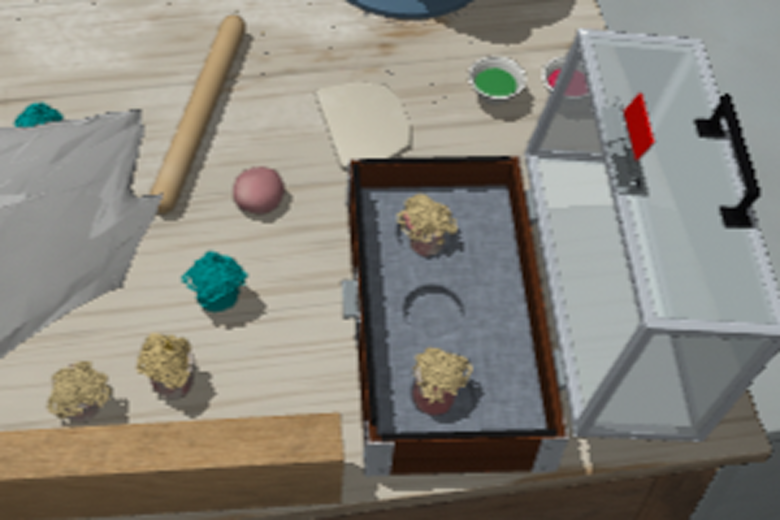

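View pics/c2.png

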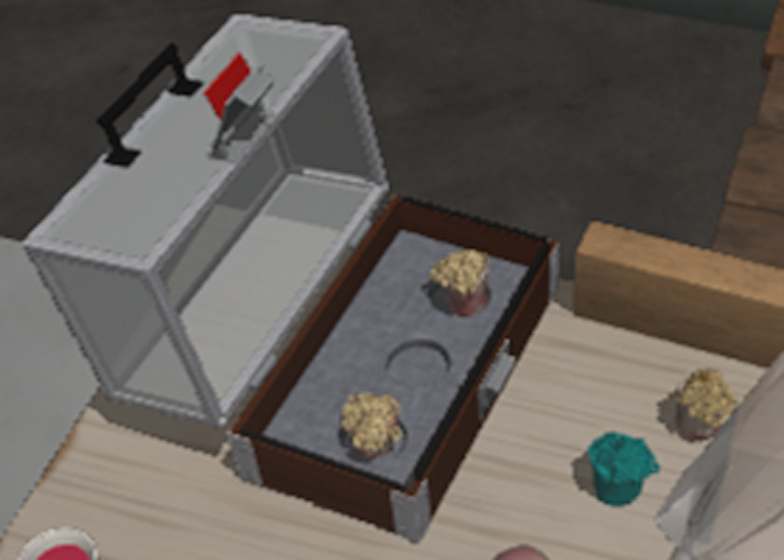

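```bash
python3 - <<'E'
from h import *
S=cam("scene");T=cam("top")
s=lambda u,v:(200+u/2.6,165+v/2.6)
t=lambda u,v:(130+u/2.8,100+v/2.8)
P={}
for n,a,b in [("nf",(352,158),(412,490)),("nh",(523,157),(235,432)),("ff",(368,438),(552,243)),("fh",(560,435),(393,198)),
 ("handN",(752,200),(105,118)),("handF",(728,102),(175,52)),("seat",(434,305),(418,363)),("catch",(350,299),(500,365)),
 ("pot hair",(166,360),(704,395)),("teal",(214,280),(620,465)),
 ("blockcorner",(340,415),(590,225)),("redmid",(640,128),(227,85)),
 ("hoodfrontcornN",(765,322),(32,243)),("hoodfrontF",(705,40),(237,17))]:
    P[n],e=two(S,s(*a),T,t(*b)); print(n,P[n].round(1),round(e,1))
for k in("nf","nh","ff","fh"):pass
print(np.linalg.norm(P["nf"]-P["nh"]),np.linalg.norm(P["nf"]-P["ff"]),np.mean([P[k] for k in("nf","nh","ff","fh")],0))
for n,a in [("nf",(352,158)),("nh",(523,157)),("ff",(368,438)),("fh",(560,435))]: print(n,onz(S,*s(*a),70).round(1))
for n,a in [("nf",(412,490)),("nh",(235,432)),("ff",(552,243)),("fh",(393,198))]: print(n,onz(T,*t(*a),70).round(1))
for u in (0,165,340): print("block top edge z?",[onz(S,*s(u,432-17*u/340),z).round(0) for z in(0,40,60)])
E
```

```text
nf [ 363.9 -128.7   74.5] 0.8
nh [381.8  37.3  68.1] 10.0
ff [ 664.5 -161.5   69.9] 3.7
fh [682.2   2.   67.5] 3.0
handN [555.4 187.7 213.2] 26.4
handF [544.7 119.2 316.6] 22.3
seat [519.7 -75.1  34.9] 3.2
catch [ 518.  -154.5   60. ] 0.6
pot hair [ 549.8 -329.2   42.3] 0.0
teal [ 462.8 -276.7   33.8] 1.1
blockcorner [ 660.  -191.8  107.3] 7.8
redmid [538.   66.  294.8] 0.6
hoodfrontcornN [553.4 283.5  26.1] 87.0
hoodfrontF [538.5  71.3 373.1] 57.2
167.14086127657205 302.42705624585113 [523.09979178 -62.74088601  70.0203132 ]
nf [ 360.2 -127.6   70. ]
nh [381.3  41.9  70. ]
ff [ 664.8 -163.4   70. ]
fh [ 6.838e+02 -3.000e-01  7.000e+01]
nf [ 366.7 -127.8   70. ]
nh [379.9  30.9  70. ]
ff [ 664.6 -159.7   70. ]
fh [680.1   2.5  70. ]
block top edge z? [array([ 580., -486.,    0.]), array([ 602., -479.,   40.]), array([ 612., -476.,   60.])]
block top edge z? [array([ 592., -336.,    0.]), array([ 613., -335.,   40.]), array([ 623., -334.,   60.])]
block top edge z? [array([ 604., -176.,    0.]), array([ 625., -180.,   40.]), array([ 635., -183.,   60.])]
```

Two-view fit: case centre about (523,-63), rim z about 70 (as given), hinge facing world +y (yaw about 83.8°). The pot is at about (550,-329) with a timber block behind it at x of about 610. A diagonal grasp clears both the block and the spare. Next is a closer look with the wrist camera.

```bash
python3 - <<'E'
from h import *
s=bot.sense();q=s["orientation"];r=R.from_quat([q[1],q[2],q[3],q[0]]);print(r.as_matrix().round(3))
# desired: tool z down, tool y along given heading; list twists
for y in (45,135,-45,-135):
    a=np.radians(y);Y=np.array([np.cos(a),np.sin(a),0]);Z=np.array([0,0,-1]);X=np.cross(Y,Z)
    print(y,X.round(2),(R.from_matrix(np.c_[X,Y,Z])*r.inv()).as_rotvec().round(3))
E
```

```text
[[-0.894  0.447 -0.001]
 [ 0.447  0.894 -0.001]
 [ 0.    -0.001 -1.   ]]
45 [-0.71  0.71  0.  ] [ 0.001 -0.001 -0.322]
135 [-0.71 -0.71 -0.  ] [0.002 0.    1.249]
-45 [0.71 0.71 0.  ] [ 0.    -0.002 -1.892]
-135 [ 0.71 -0.71  0.  ] [1.00e-03 2.00e-03 2.82e+00]
```

Emit:
play_rows(steps=[{"xyz": [1,-2,4.5],"jaw": 7},{"xyz": [2,-4,9],"jaw": 7},{"xyz": [3,-7,13.5],"jaw": 7},{"xyz": [5,-11,16],"jaw": 7},{"xyz": [6.5,-15.5,16],"jaw": 7},{"xyz": [8,-20,16],"jaw": 7},{"xyz": [9.5,-24.5,16],"jaw": 7},{"xyz": [11,-29,16],"jaw": 7}])

```text
$.steps[0]: bad value
```

Emit:
play_rows(steps=[{"xyz": [1.2,-4.7,0]},{"xyz": [2.4,-9.4,0],"twist": [0,0,-0.05]},{"xyz": [3.6,-14,0],"twist": [0,0,-0.1]},{"xyz": [4.8,-18.7,0],"twist": [0,0,-0.15]},{"xyz": [6,-23.4,0],"twist": [0,0,-0.2]},{"xyz": [7.2,-28,0],"twist": [0,0,-0.25]},{"xyz": [8.4,-32.7,0],"twist": [0,0,-0.3]},{"xyz": [9.6,-37.4,0],"twist": [0,0,-0.322]}])

```text
$.steps[0]: bad value
```

Emit:
play_rows(steps=[{"xyz": [1,-4.5,0]},{"xyz": [2,-9,-1]},{"xyz": [3,-13,-4]},{"xyz": [4,-17,-8]},{"xyz": [5,-21,-12]},{"xyz": [5.3,-24.7,-16]},{"xyz": [5.3,-24.7,-20]},{"xyz": [5.3,-24.7,-20]}])

```text
$.steps[0]: bad value
```

```bash
python3 - <<'E'
from h import *
s=bot.sense();print(s["time"],s["position"],s["joints"].round(2),s["width"])
cv2.imwrite("pics/w1.png",bot.grab_frame("wrist"));C=cam("wrist",s)
print(proj(C,[550,-329,42]))
E
```

```text
0.15 [290.69014326 581.19051305 403.80986981] [ 0.93  0.25  1.56 -0.    1.34 -0.17] 0.9989893920556255
[-182.87370403  663.709209  ]
```

View pics/w1.png

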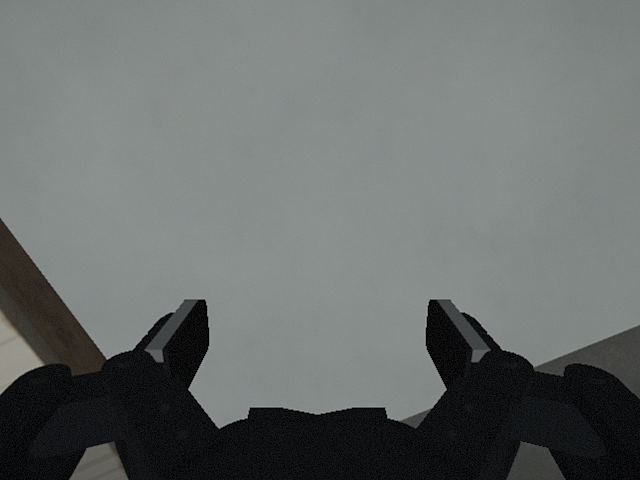

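The picture shows only bare table and the fingers, because the moves were refused: each row needs all its fields. I'll resend them one call at a time.

Emit:
play_rows(steps=[{"xyz": [1,-2,4.5],"twist": [0,0,0],"jaw": 7},{"xyz": [2,-4,9],"twist": [0,0,0],"jaw": 7},{"xyz": [3,-7,13.5],"twist": [0,0,0],"jaw": 7},{"xyz": [5,-11,16],"twist": [0,0,0],"jaw": 7},{"xyz": [6.5,-15.5,16],"twist": [0,0,0],"jaw": 7},{"xyz": [8,-20,16],"twist": [0,0,0],"jaw": 7},{"xyz": [9.5,-24.5,16],"twist": [0,0,0],"jaw": 7},{"xyz": [11,-29,16],"twist": [0,0,0],"jaw": 7}])

```text
time: 1.0
position: [400.8, 289.5, 564.7]
orientation: [0.0, 0.23, 0.973, 0.0]
ft_force: [0.1, -0.4, 0.5]
width: 0.818
finger_force: 0.0
```

Emit:
play_rows(steps=[{"xyz": [1.2,-4.7,0],"twist": [0,0,0],"jaw": 7},{"xyz": [2.4,-9.4,0],"twist": [0,0,-0.05],"jaw": 7},{"xyz": [3.6,-14,0],"twist": [0,0,-0.1],"jaw": 7},{"xyz": [4.8,-18.7,0],"twist": [0,0,-0.15],"jaw": 7},{"xyz": [6,-23.4,0],"twist": [0,0,-0.2],"jaw": 7},{"xyz": [7.2,-28,0],"twist": [0,0,-0.25],"jaw": 7},{"xyz": [8.4,-32.7,0],"twist": [0,0,-0.3],"jaw": 7},{"xyz": [9.6,-37.4,0],"twist": [0,0,-0.322],"jaw": 7}])

```text
time: 1.8
position: [496.7, -84.7, 564.7]
orientation: [0.0, 0.384, 0.923, 0.0]
ft_force: [0.9, 1.8, 0.1]
width: 0.818
finger_force: 0.0
```

Emit:
play_rows(steps=[{"xyz": [1,-4.5,0],"twist": [0,0,0],"jaw": 7},{"xyz": [2,-9,-1],"twist": [0,0,0],"jaw": 7},{"xyz": [3,-13,-4],"twist": [0,0,0],"jaw": 7},{"xyz": [4,-17,-8],"twist": [0,0,0],"jaw": 7},{"xyz": [5,-21,-12],"twist": [0,0,0],"jaw": 7},{"xyz": [5.3,-24.7,-16],"twist": [0,0,0],"jaw": 7},{"xyz": [5.3,-24.7,-20],"twist": [0,0,0],"jaw": 7},{"xyz": [5.3,-24.7,-20],"twist": [0,0,0],"jaw": 7}])

```text
time: 2.6
position: [548.0, -330.0, 356.8]
orientation: [-0.006, 0.384, 0.923, 0.002]
ft_force: [-0.6, 0.1, -1.2]
width: 0.822
finger_force: 0.0
```

```bash
python3 - <<'E'
from h import *
s=bot.sense();print(s["time"],s["position"],s["joints"].round(2),s["width"])
cv2.imwrite("pics/w2.png",bot.grab_frame("wrist"));C=cam("wrist",s)
print(proj(C,[550,-329,42]))
E
```

```text
2.6 [ 548.02576598 -330.0489297   356.80445127] [-0.72  0.27  1.62 -0.    1.27 -1.5 ] 0.8222403643757016
[320.01560518 232.93350886]
```

View pics/w2.png

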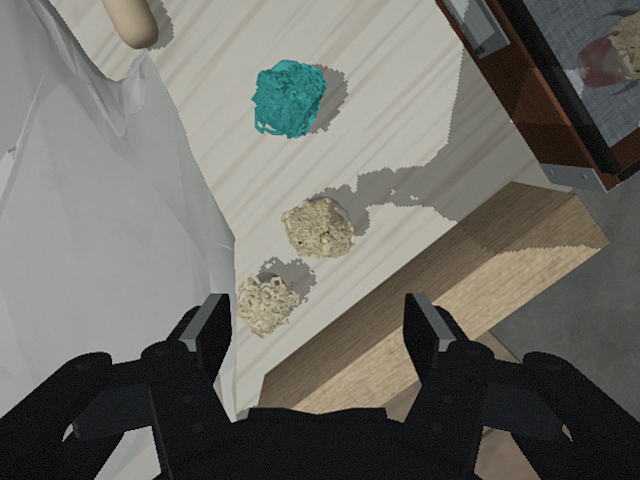

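```bash
python3 - <<'E'
from h import *
C=cam("wrist")
w=cv2.imread("pics/w2.png")
for n in("scene0","top0","w2"):
    i=cv2.imread(f"pics/{n}.png");h=cv2.cvtColor(i,cv2.COLOR_BGR2HSV)
    m=cv2.inRange(h,(5,140,110),(18,255,255));k,l,st,c=cv2.connectedComponentsWithStats(m)
    print(n,[(c[j].round(),st[j,4],i[l==j].mean(0).round()) for j in range(1,k) if st[j,4]>=3][:25])
a=cv2.resize(w[190:350,220:380],None,fx=3.7,fy=3.7,interpolation=cv2.INTER_CUBIC)
s=cv2.imread("pics/scene0.png")[285:335,215:285]
a=np.hstack([a[:590,:],cv2.resize(s,(200,143),interpolation=cv2.INTER_CUBIC).repeat(1,0) if 0 else np.vstack([cv2.resize(s,(200,143)),cv2.resize(cv2.imread("pics/top0.png")[225:295,330:430],(200,140)),np.zeros((590-283,200,3),np.uint8)])])
cv2.imwrite("pics/c3.png",a)
E
```

```text
scene0 [(array([143., 132.]), np.int32(102), array([ 47., 100., 140.])), (array([ 11., 170.]), np.int32(5), array([ 50.,  97., 134.])), (array([ 22., 171.]), np.int32(12), array([ 46.,  95., 133.])), (array([ 32., 172.]), np.int32(7), array([ 41.,  84., 117.]))]
top0 []
w2 []
```

View pics/c3.png

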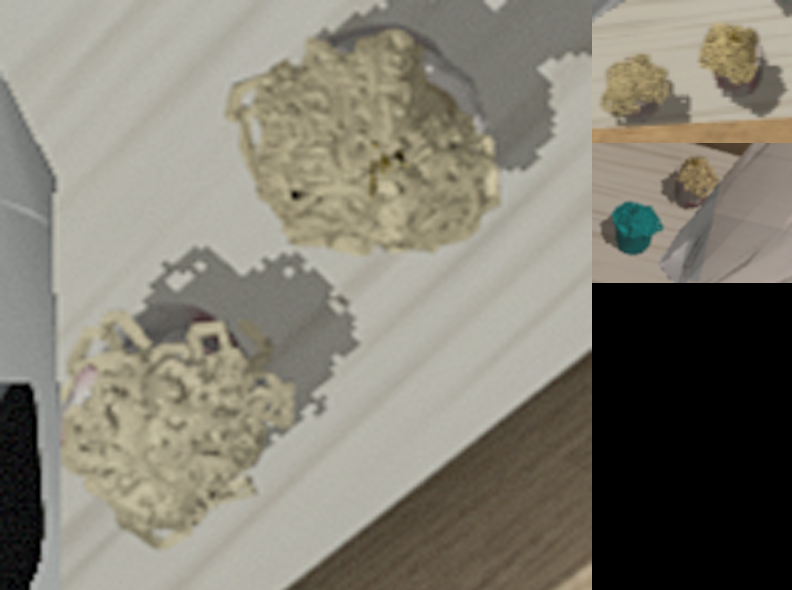

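```bash
python3 - <<'E'
from h import *
C=cam("wrist")
P=[(330,40),(380,27),(440,50),(470,90),(485,125)]
for z in(24,40,48):
    q=np.array([onz(C,220+u/3.7,190+v/3.7,z)[:2] for u,v in P])
    A=np.c_[2*q,np.ones(5)];x=np.linalg.lstsq(A,(q**2).sum(1),rcond=None)[0]
    from scipy.optimize import least_squares
    c=least_squares(lambda c:np.hypot(*(q-c).T)-22.5,[550,-330]).x
    print(z,x[:2],np.sqrt(x[2]+x[:2]@x[:2]),c)
for z in(45,55,65): print("hair",onz(C,318,227.6,z))
S=cam("scene")
s=lambda u,v:(200+u/2.6,165+v/2.6)
print("bodybottom scene",onz(S,*s(176,397),2), "hairtop",[onz(S,*s(165,334),z) for z in (60,74)])
E
```

```text
24 [ 552.37879405 -328.31136951] 24.915888674399078 [ 551.57645074 -325.4262581 ]
40 [ 549.58154727 -325.76235995] 23.606737679366244 [ 549.21391824 -324.45645789]
48 [ 548.18292388 -324.48785517] 22.952162181860846 [ 548.03111262 -323.96469834]
hair [ 547.19137051 -327.24372771   45.        ]
hair [ 545.49656445 -325.5702502    55.        ]
hair [ 543.80175839 -323.89677268   65.        ]
bodybottom scene [ 566.5123876  -324.08072665    2.        ] hairtop [array([ 533.0464642 , -327.52909315,   60.        ]), array([ 541.67097121, -327.11832441,   74.        ])]
```

The chosen pot at (318,228) is the taller one, with a few small sprigs showing at about (324,234). The spare is lower and further right at (266,305). This agrees with the description. Body centre is about (549.5,-325), so I'll descend.

Emit:
play_rows(steps=[{"xyz": [0,0.5,-2],"twist": [0,0,0],"jaw": 7},{"xyz": [0,0.5,-4],"twist": [0,0,0],"jaw": 7},{"xyz": [0,0.5,-6],"twist": [0,0,0],"jaw": 7},{"xyz": [0,0.5,-8],"twist": [0,0,0],"jaw": 7},{"xyz": [0,0.5,-9],"twist": [0,0,0],"jaw": 7},{"xyz": [0,0.5,-9],"twist": [0,0,0],"jaw": 7},{"xyz": [0,0.5,-9],"twist": [0,0,0],"jaw": 7}])

```text
time: 3.35
position: [550.4, -324.7, 276.7]
orientation: [0.001, 0.383, 0.924, -0.0]
ft_force: [0.2, 0.3, 1.0]
width: 0.816
finger_force: 0.0
```

Emit:
play_rows(steps=[{"xyz": [-0.1,0,-2.5],"twist": [0,0,0],"jaw": 7},{"xyz": [-0.1,0,-5],"twist": [0,0,0],"jaw": 7},{"xyz": [-0.1,0,-7],"twist": [0,0,0],"jaw": 7},{"xyz": [-0.1,0,-8.5],"twist": [0,0,0],"jaw": 7},{"xyz": [-0.1,0,-9.3],"twist": [0,0,0],"jaw": 7},{"xyz": [-0.1,0,-9.3],"twist": [0,0,0],"jaw": 7}])

```text
time: 3.95
position: [548.8, -324.6, 181.4]
orientation: [-0.0, 0.383, 0.924, 0.0]
ft_force: [-0.1, -0.1, 0.1]
width: 0.821
finger_force: 0.0
```

Emit:
play_rows(steps=[{"xyz": [0,0,0],"twist": [0,0,0],"jaw": 3.5},{"xyz": [0,0,0],"twist": [0,0,0],"jaw": 3.5},{"xyz": [0,0,0],"twist": [0,0,0],"jaw": 3.5},{"xyz": [0,0,0],"twist": [0,0,0],"jaw": 3.5},{"xyz": [0,0,0],"twist": [0,0,0],"jaw": 3.5},{"xyz": [0,0,0],"twist": [0,0,0],"jaw": 3.5}], force=25)

```text
time: 4.55
position: [549.3, -325.2, 183.3]
orientation: [0.001, 0.383, 0.924, -0.0]
ft_force: [-1.1, 0.3, 6.4]
width: 0.513
finger_force: 25.5
```

Emit:
play_rows(steps=[{"xyz": [0,0,1.5],"twist": [0,0,0],"jaw": 3.5},{"xyz": [0,0,4],"twist": [0,0,0],"jaw": 3.5},{"xyz": [0,0,7],"twist": [0,0,0],"jaw": 3.5},{"xyz": [0,0,10.5],"twist": [0,0,0],"jaw": 3.5},{"xyz": [1,1,14],"twist": [0,0,0.1],"jaw": 3.5},{"xyz": [2,4,17],"twist": [0,0,0.2],"jaw": 3.5},{"xyz": [3,8,18.7],"twist": [0,0,0.3],"jaw": 3.5},{"xyz": [5,12,18.7],"twist": [0,0,0.4],"jaw": 3.5}])

```text
time: 5.35
position: [599.1, -203.9, 373.5]
orientation: [0.003, 0.19, 0.982, -0.001]
ft_force: [-0.3, 0.1, -1.3]
width: 0.517
finger_force: 25.7
```

Emit:
play_rows(steps=[{"xyz": [1.5,4,0],"twist": [0,0,0.1],"jaw": 3.5},{"xyz": [3,8,0],"twist": [0,0,0.2],"jaw": 3.5},{"xyz": [4,11,0],"twist": [0,0,0.278],"jaw": 3.5},{"xyz": [4,13,0],"twist": [0,0,0.278],"jaw": 3.5},{"xyz": [4,13,0],"twist": [0,0,0.278],"jaw": 3.5},{"xyz": [4,13,0],"twist": [0,0,0.278],"jaw": 3.5}])

```text
time: 5.95
position: [638.6, -74.4, 369.0]
orientation: [0.0, 0.054, 0.999, -0.0]
ft_force: [-1.0, -0.3, -1.1]
width: 0.519
finger_force: 25.7
```

```bash
python3 - <<'E'
from h import *
s=bot.sense();print(s["time"],s["position"],s["width"],s["finger_force"],s["ft_force"])
cv2.imwrite("pics/w3.png",bot.grab_frame("wrist"));C=cam("wrist",s)
print("seat pred",proj(C,[521,-75,33]))
for z in (0,70):print("pot base pred",proj(C,s["position"]-[0,0,183]))
E
```

```text
5.95 [638.57806924 -74.40384456 369.02829849] 0.5186279583540832 25.689579821191728 [-1.04406149 -0.29313711 -1.08957421]
seat pred [299.23355901  71.41482354]
pot base pred [316.26042058 297.12655154]
pot base pred [316.26042058 297.12655154]
```

View pics/w3.png

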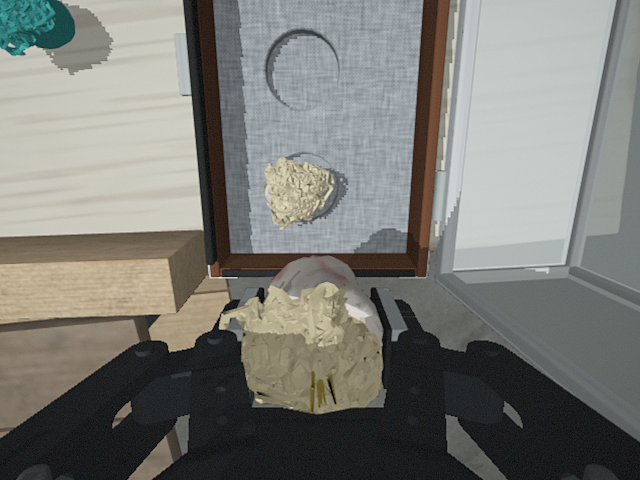

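The empty seat ring is centred at (302,69), 74 px wide. The packed pot is at (299,192). The held pot is upright in the fingers at (315,330), with its sprigs visible at (320,390), which confirms the choice.

```bash
python3 - <<'E'
from h import *
f,cx,cy,M=cam("wrist");C=(f,cx,cy,M)
i=cv2.imread("pics/w3.png")
for u,v in[(302,69),(265,69),(339,69),(302,29),(302,109)]: print(onz(C,u,v,33).round(1))
print("front rim/back rim", [onz(C,u,v,70).round(1) for u,v in[(211,277),(427,277),(197,0),(447,0),(430,30)]])
s=bot.sense()["position"]
for r in(15,20,22.5): print(r,proj(C,s+[-r,0,-183]))
E
```

```text
[519.6 -73.3  33. ]
[ 516.5 -101.3   33. ]
[522.6 -45.2  33. ]
[492.5 -70.   33. ]
[548.1 -76.7  33. ]
front rim/back rim [array([ 665.8, -160.8,   70. ]), array([684.1,   6.7,  70. ]), array([ 478.2, -134.4,   70. ]), array([495.4,  24.4,  70. ]), array([511.4,  13.2,  70. ])]
15 [312.53235503 265.80121291]
20 [311.2513336  255.01139168]
22.5 [310.60258883 249.54712702]
```

Emit:
play_rows(steps=[{"xyz": [-4,0,0],"twist": [0,0,0],"jaw": 3.5},{"xyz": [-8,0,0],"twist": [0,0,0],"jaw": 3.5},{"xyz": [-11.9,0,-2],"twist": [0,0,0],"jaw": 3.5},{"xyz": [-11.9,0,-5],"twist": [0,0,0],"jaw": 3.5},{"xyz": [-11.9,0,-8],"twist": [0,0,0],"jaw": 3.5},{"xyz": [-11.9,0,-10],"twist": [0,0,0],"jaw": 3.5},{"xyz": [-11.9,0,-12],"twist": [0,0,0],"jaw": 3.5},{"xyz": [-11.9,0,-12],"twist": [0,0,0],"jaw": 3.5}])

```text
time: 6.8
position: [518.4, -75.4, 246.1]
orientation: [-0.003, 0.055, 0.998, 0.001]
ft_force: [0.0, -0.0, 0.0]
width: 0.509
finger_force: 25.8
```

Emit:
play_rows(steps=[{"xyz": [0,0,-1],"twist": [0,0,0],"jaw": 3.5},{"xyz": [0,0,-2],"twist": [0,0,0],"jaw": 3.5},{"xyz": [0,0,-3],"twist": [0,0,0],"jaw": 3.5},{"xyz": [0,0,-3.5],"twist": [0,0,0],"jaw": 3.5},{"xyz": [0,0,-3.8],"twist": [0,0,0],"jaw": 3.5},{"xyz": [0,0,-3.8],"twist": [0,0,0],"jaw": 3.5},{"xyz": [0,0,-3.8],"twist": [0,0,0],"jaw": 3.5}])

```text
time: 7.5
position: [520.0, -74.7, 211.0]
orientation: [0.0, 0.054, 0.999, -0.0]
ft_force: [1.4, -0.3, 0.7]
width: 0.512
finger_force: 25.8
```

Emit:
play_rows(steps=[{"xyz": [0,0.1,-0.2],"twist": [0,0,0],"jaw": 3.5},{"xyz": [0,0.1,-0.4],"twist": [0,0,0],"jaw": 3.5},{"xyz": [0,0.1,-0.5],"twist": [0,0,0],"jaw": 3.5},{"xyz": [0,0.1,-0.5],"twist": [0,0,0],"jaw": 3.5},{"xyz": [0,0.1,-0.5],"twist": [0,0,0],"jaw": 3.5}])

```text
time: 8.0
position: [519.8, -73.7, 205.7]
orientation: [-0.0, 0.054, 0.999, -0.0]
ft_force: [-0.5, -0.5, 0.1]
width: 0.514
finger_force: 25.8
```

Emit:
play_rows(steps=[{"xyz": [0,0,-0.1],"twist": [0,0,0],"jaw": 3.5},{"xyz": [0,0,-0.15],"twist": [0,0,0],"jaw": 3.5},{"xyz": [0,0,-0.15],"twist": [0,0,0],"jaw": 3.5},{"xyz": [0,0,-0.15],"twist": [0,0,0],"jaw": 5},{"xyz": [0,0,-0.15],"twist": [0,0,0],"jaw": 6.2},{"xyz": [0,0,-0.15],"twist": [0,0,0],"jaw": 6.2},{"xyz": [0,0,-0.15],"twist": [0,0,0],"jaw": 6.2}])

```text
time: 8.7
position: [519.8, -73.7, 204.2]
orientation: [0.0, 0.054, 0.999, -0.0]
ft_force: [0.4, -0.2, -0.5]
width: 0.727
finger_force: 0.0
```

Emit:
play_rows(steps=[{"xyz": [0,0,2],"twist": [0,0,0],"jaw": 6.2},{"xyz": [0,0,5],"twist": [0,0,0],"jaw": 6.2},{"xyz": [0,0,9],"twist": [0,0,0],"jaw": 6.2},{"xyz": [0,0,13],"twist": [0,0,0],"jaw": 6.2},{"xyz": [0,0,17],"twist": [0,0,0],"jaw": 6.2},{"xyz": [0,0,21],"twist": [0,0,0],"jaw": 6.2},{"xyz": [0,0,25],"twist": [0,0,0],"jaw": 5},{"xyz": [0,0,27],"twist": [0,0,0],"jaw": 5}])

```text
time: 9.5
position: [519.9, -73.7, 478.7]
orientation: [0.003, 0.054, 0.999, -0.001]
ft_force: [-1.5, -0.8, 0.4]
width: 0.587
finger_force: 0.0
```

```bash
python3 - <<'E'
from h import *
s=bot.sense();print(s["time"],s["position"],s["width"],s["ft_force"])
w=bot.grab_frame("wrist");sc=bot.grab_frame("scene");t=bot.grab_frame("top")
for n,i in(("w4",w),("s4",sc),("t4",t)): cv2.imwrite(f"pics/{n}.png",i)
a=np.hstack([cv2.resize(w,(400,300)),cv2.resize(sc[175:355,320:520],(333,300),interpolation=cv2.INTER_CUBIC)])
b=cv2.resize(t[95:215,130:340],(525,300),interpolation=cv2.INTER_CUBIC)
o=np.zeros((600,733,3),np.uint8);o[:300]=a;o[300:,:525]=b;cv2.imwrite("pics/m4.png",o)
E
```

```text
9.5 [519.89554175 -73.6694392  478.70122236] 0.5867987023472978 [-1.52731132 -0.79351148  0.42223209]
```

View pics/m4.png

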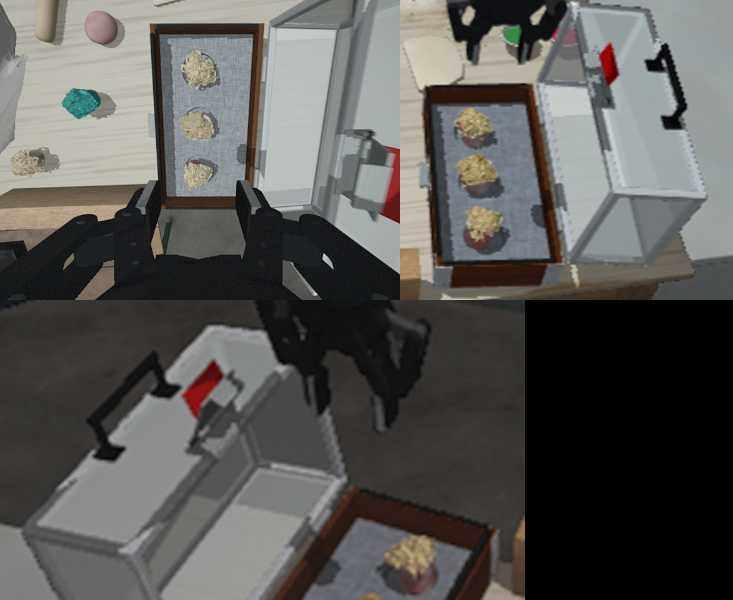

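The pot stands upright in the middle seat; the scene crop shows three pots in a row. The handle and red tab are also clear there, so I'll find the hood and latch angles.

```bash
cat >> h.py <<'E'
xh=np.array([.108,.994,0]);yh=np.array([-.994,.108,0]);zh=np.array([0,0,1.]);c0=np.array([521.5,-62,0])
def case(p): p=np.asarray(p)-c0; return np.array([p@xh,p@yh,p[2]])
def world(p): return c0+p[0]*xh+p[1]*yh+p[2]*zh
def hood(th,x,z): # hood-frame point (from hinge) -> case x,z
    return 89+x*np.cos(th)+z*np.sin(th),74-x*np.sin(th)+z*np.cos(th)
E
python3 - <<'E'
from h import *
S=cam("scene");T=cam("top")
n,e=two(S,(480,206),T,(168,141));f,e2=two(S,(491,246),T,(192,118))
print("handle ends",n.round(1),e,f.round(1),e2,np.linalg.norm(n-f)); m=(n+f)/2;print("mid case",case(m))
def red(i):
    h=cv2.cvtColor(cv2.imread(f"pics/{i}.png"),cv2.COLOR_BGR2HSV);k=cv2.inRange(h,(0,180,90),(6,255,255))|cv2.inRange(h,(174,180,90),(180,255,255))
    c=max((c for c in cv2.findContours(k,0,2)[0]),key=cv2.contourArea);print(i,cv2.contourArea(c),cv2.minAreaRect(c));M=cv2.moments(c);return M["m10"]/M["m00"],M["m01"]/M["m00"]
r,e=two(S,red("scene0"),T,red("top0"));print("red",r,e,case(r))
q=case(r)
for th in(1.6,1.68,1.76):
    print(th,"handle",np.round(hood(th,-212,98),1),"pin",np.round(hood(th,-190,14),1))
    px,pz=hood(th,-190,14);dx,dz=q[0]-px,q[2]-pz
    # back to hood frame
    hx=dx*np.cos(th)-dz*np.sin(th);hz=dx*np.sin(th)+dz*np.cos(th)
    print("  tab rel pin in hood frame",hx,hz,"latch",np.arctan2(-hx,-hz)-.386)
E
```

```text
handle ends [505.4 157.  270.4] 1.7051479122406141 [604.6 149.4 260.8] 3.995780198102509 100.0182102781566
mid case [217.52864009 -10.05014215 265.61400177]
scene0 135.5 ((445.1471252441406, 213.08827209472656), (23.040882110595703, 8.00367546081543), 75.96376037597656)
top0 196.5 ((151.15000915527344, 302.4499816894531), (13.597793579101562, 19.606117248535156), 71.56504821777344)
red [277.96107947 194.29805378 -40.83920017] 44.1577192490231 [228.45806204 269.75787681 -40.83920017]
1.6 handle [193.1 283. ] pin [108.5 263.5]
  tab rel pin in hood frame 300.71812428696126 128.75184732991474 latch -2.3613302887284973
1.68 handle [209.5 274.1] pin [123.6 261.3]
  tab rel pin in hood frame 288.95604501496433 137.14329001554336 latch -2.399931667896339
1.76 handle [225.1 263.8] pin [138.5 258. ]
  tab rel pin in hood frame 276.5609847527892 144.56793143745583 latch -2.4384655765293517
```

Emit:
play_rows(steps=[{"xyz": [0,0,3],"twist": [0,0,0],"jaw": 5},{"xyz": [0,0,6],"twist": [0,0,0],"jaw": 5},{"xyz": [0.5,4.5,6],"twist": [0,0,0],"jaw": 5},{"xyz": [1,9,6],"twist": [0,0,0],"jaw": 5},{"xyz": [1.5,13.5,6],"twist": [0,0,0],"jaw": 5},{"xyz": [2,18,6],"twist": [0,0,0],"jaw": 5},{"xyz": [2.7,22.9,6],"twist": [0,0,0],"jaw": 5},{"xyz": [2.7,22.9,5],"twist": [0,0,0],"jaw": 5}])

```text
time: 10.45
position: [546.6, 159.9, 522.7]
orientation: [-0.001, 0.051, 0.999, 0.001]
ft_force: [-1.2, -0.1, -0.4]
width: 0.583
finger_force: 0.0
```

```bash
python3 - <<'E'
from h import *
s=bot.sense();print(s["time"],s["position"],s["joints"].round(2))
w=bot.grab_frame("wrist");cv2.imwrite("pics/w5.png",w);C=cam("wrist",s)
for th in(1.7,1.74,1.76):
    x,z=hood(th,-212,98)
    print(th,[proj(C,world([x,y,z])).round(0) for y in(-42,0,42)])
# dark bar: sample columns darkness in rows
g=w.max(2)
x,z=hood(1.74,-212,98)
for y in(-36,-20,0,20,36):
    u,v=proj(C,world([x,y,z])).round().astype(int)
    if 0<=v<480: 
        r=g[v,max(0,u-60):u+60];d=np.where(r<60)[0]+max(0,u-60);print(y,(u,v),d[:1],d[-1:],len(d))
E
```

```text
10.45 [546.57254248 159.89558074 522.68705995] [ 0.09 -0.02  1.63  0.    1.53 -1.38]
1.7 [array([300., 311.]), array([300., 250.]), array([300., 183.])]
1.74 [array([312., 308.]), array([313., 248.]), array([313., 182.])]
1.76 [array([318., 306.]), array([319., 247.]), array([319., 181.])]
-36 (np.int64(312), np.int64(299)) [252] [314] 35
-20 (np.int64(313), np.int64(277)) [298] [310] 13
0 (np.int64(313), np.int64(248)) [298] [310] 13
20 (np.int64(313), np.int64(217)) [297] [310] 14
36 (np.int64(313), np.int64(192)) [297] [310] 14
```

Emit:
play_rows(steps=[{"xyz": [-0.1,-0.2,-2],"twist": [0,0,0],"jaw": 5},{"xyz": [-0.1,-0.2,-4],"twist": [0,0,0],"jaw": 5},{"xyz": [-0.1,-0.2,-6],"twist": [0,0,0],"jaw": 5},{"xyz": [-0.1,-0.2,-8],"twist": [0,0,0],"jaw": 5},{"xyz": [-0.1,-0.2,-9.5],"twist": [0,0,0],"jaw": 5},{"xyz": [-0.1,-0.2,-9.9],"twist": [0,0,0],"jaw": 5},{"xyz": [-0.1,-0.2,-9.9],"twist": [0,0,0],"jaw": 5}])

```text
time: 11.2
position: [545.7, 152.8, 424.2]
orientation: [-0.001, 0.054, 0.999, -0.0]
ft_force: [0.7, -0.5, 0.0]
width: 0.584
finger_force: 0.0
```

Emit:
play_rows(steps=[{"xyz": [0,0,0],"twist": [0,0,0],"jaw": 0.6},{"xyz": [0,0,0],"twist": [0,0,0],"jaw": 0.6},{"xyz": [0,0,0],"twist": [0,0,0],"jaw": 0.6},{"xyz": [0,0,0],"twist": [0,0,0],"jaw": 0.6},{"xyz": [0,0,0],"twist": [0,0,0],"jaw": 0.6},{"xyz": [0,0,0],"twist": [0,0,0],"jaw": 0.6}], force=20)

```text
time: 11.8
position: [546.0, 153.5, 426.0]
orientation: [0.001, 0.054, 0.999, 0.0]
ft_force: [0.7, 1.7, 3.2]
width: 0.11
finger_force: 19.7
```

```bash
python3 - <<'E'
from h import *
def tcp(th,ph):
    x,z=hood(th,-212,98); return (x-154.7*np.sin(ph))*xh+(z+154.7*np.cos(ph))*zh
ths=np.r_[np.linspace(1.713,0.1,22),0.07,0.055,0.045]
phs=np.clip(np.linspace(0,.7*22/21,25),0,.7)
P=[tcp(a,b) for a,b in zip(ths,phs)]
for k in(0,8,16):
    print("call")
    for i in range(k+1,k+9): d=(P[i]-P[k])/10;t=(phs[i]-phs[k])*np.array([.994,-.108,0]);print(ths[i].round(2),d.round(1).tolist(),t.round(3).tolist())
E
```

```text
call
1.64 [-0.2, -2.0, 0.9] [0.03, -0.003, 0.0]
1.56 [-0.4, -4.1, 1.7] [0.061, -0.007, 0.0]
1.48 [-0.7, -6.2, 2.3] [0.091, -0.01, 0.0]
1.41 [-0.9, -8.4, 2.8] [0.121, -0.013, 0.0]
1.33 [-1.1, -10.6, 3.2] [0.152, -0.016, 0.0]
1.25 [-1.4, -12.8, 3.3] [0.182, -0.02, 0.0]
1.18 [-1.6, -15.0, 3.4] [0.213, -0.023, 0.0]
1.1 [-1.9, -17.3, 3.3] [0.243, -0.026, 0.0]
call
1.02 [-0.2, -2.2, -0.3] [0.03, -0.003, 0.0]
0.94 [-0.5, -4.4, -0.7] [0.061, -0.007, 0.0]
0.87 [-0.7, -6.6, -1.2] [0.091, -0.01, 0.0]
0.79 [-1.0, -8.8, -1.9] [0.121, -0.013, 0.0]
0.71 [-1.2, -10.9, -2.8] [0.152, -0.016, 0.0]
0.64 [-1.4, -12.9, -3.8] [0.182, -0.02, 0.0]
0.56 [-1.6, -14.8, -4.9] [0.213, -0.023, 0.0]
0.48 [-1.8, -16.7, -6.1] [0.243, -0.026, 0.0]
call
0.41 [-0.2, -1.8, -1.4] [0.03, -0.003, 0.0]
0.33 [-0.4, -3.5, -2.9] [0.061, -0.007, 0.0]
0.25 [-0.5, -5.0, -4.5] [0.091, -0.01, 0.0]
0.18 [-0.7, -6.5, -6.2] [0.121, -0.013, 0.0]
0.1 [-0.9, -7.9, -7.9] [0.152, -0.016, 0.0]
0.07 [-0.9, -8.6, -8.8] [0.182, -0.02, 0.0]
0.06 [-1.0, -9.1, -9.4] [0.21, -0.023, 0.0]
0.04 [-1.0, -9.2, -9.6] [0.21, -0.023, 0.0]
```

Emit:
play_rows(steps=[{"xyz": [0,0,0],"twist": [0,0,0],"jaw": 2.0},{"xyz": [0,0,0],"twist": [0,0,0],"jaw": 2.0},{"xyz": [0,0,0],"twist": [0,0,0],"jaw": 2.0}])

```text
time: 12.1
position: [545.6, 153.3, 424.6]
orientation: [-0.001, 0.054, 0.999, -0.0]
ft_force: [0.6, -0.2, 1.0]
width: 0.232
finger_force: 0.0
```

Emit:
play_rows(steps=[{"xyz": [-0.2,-2.0,0.9],"twist": [0.03,-0.003,0],"jaw": 2.0},{"xyz": [-0.4,-4.1,1.7],"twist": [0.061,-0.007,0],"jaw": 2.0},{"xyz": [-0.7,-6.2,2.3],"twist": [0.091,-0.01,0],"jaw": 2.0},{"xyz": [-0.9,-8.4,2.8],"twist": [0.121,-0.013,0],"jaw": 2.0},{"xyz": [-1.1,-10.6,3.2],"twist": [0.152,-0.016,0],"jaw": 2.0},{"xyz": [-1.4,-12.8,3.3],"twist": [0.182,-0.02,0],"jaw": 2.0},{"xyz": [-1.6,-15.0,3.4],"twist": [0.213,-0.023,0],"jaw": 2.0},{"xyz": [-1.9,-17.3,3.3],"twist": [0.243,-0.026,0],"jaw": 2.0}])

```text
time: 12.9
position: [526.7, -20.2, 458.7]
orientation: [0.007, 0.053, 0.991, 0.123]
ft_force: [2.3, 1.4, 1.8]
width: 0.236
finger_force: 0.8
```

Emit:
play_rows(steps=[{"xyz": [-0.2,-2.2,-0.3],"twist": [0.03,-0.003,0],"jaw": 2.0},{"xyz": [-0.5,-4.4,-0.7],"twist": [0.061,-0.007,0],"jaw": 2.0},{"xyz": [-0.7,-6.6,-1.2],"twist": [0.091,-0.01,0],"jaw": 2.0},{"xyz": [-1.0,-8.8,-1.9],"twist": [0.121,-0.013,0],"jaw": 2.0},{"xyz": [-1.2,-10.9,-2.8],"twist": [0.152,-0.016,0],"jaw": 2.0},{"xyz": [-1.4,-12.9,-3.8],"twist": [0.182,-0.02,0],"jaw": 2.0},{"xyz": [-1.6,-14.8,-4.9],"twist": [0.213,-0.023,0],"jaw": 2.0},{"xyz": [-1.8,-16.7,-6.1],"twist": [0.243,-0.026,0],"jaw": 2.0}])

```text
time: 13.7
position: [508.6, -187.4, 396.8]
orientation: [0.013, 0.052, 0.969, 0.242]
ft_force: [0.9, 0.8, 0.7]
width: 0.232
finger_force: 0.4
```

Emit:
play_rows(steps=[{"xyz": [-0.2,-1.8,-1.4],"twist": [0.03,-0.003,0],"jaw": 2.0},{"xyz": [-0.4,-3.5,-2.9],"twist": [0.061,-0.007,0],"jaw": 2.0},{"xyz": [-0.5,-5.0,-4.5],"twist": [0.091,-0.01,0],"jaw": 2.0},{"xyz": [-0.7,-6.5,-6.2],"twist": [0.121,-0.013,0],"jaw": 2.0},{"xyz": [-0.9,-7.9,-7.9],"twist": [0.152,-0.016,0],"jaw": 2.0}])

```text
time: 14.2
position: [499.6, -266.3, 317.3]
orientation: [0.016, 0.051, 0.947, 0.316]
ft_force: [1.0, 0.8, 0.5]
width: 0.237
finger_force: 0.2
```

Emit:
play_rows(steps=[{"xyz": [0,-0.7,-0.9],"twist": [0.03,-0.003,0],"jaw": 2.0},{"xyz": [-0.1,-1.2,-1.5],"twist": [0.058,-0.006,0],"jaw": 2.0},{"xyz": [-0.1,-1.3,-1.7],"twist": [0.058,-0.006,0],"jaw": 2.0},{"xyz": [-0.1,-1.4,-2.0],"twist": [0.058,-0.006,0],"jaw": 2.0},{"xyz": [-0.1,-1.5,-2.3],"twist": [0.058,-0.006,0],"jaw": 2.0},{"xyz": [-0.1,-1.5,-2.3],"twist": [0.058,-0.006,0],"jaw": 2.0}])

```text
time: 14.8
position: [498.9, -280.4, 295.4]
orientation: [0.018, 0.05, 0.938, 0.342]
ft_force: [-0.1, -0.4, 0.9]
width: 0.236
finger_force: 0.0
```

Emit:
play_rows(steps=[{"xyz": [0,-0.1,-0.2],"twist": [0,0,0],"jaw": 2.0},{"xyz": [0,-0.2,-0.4],"twist": [0,0,0],"jaw": 2.0},{"xyz": [0,-0.2,-0.4],"twist": [0,0,0],"jaw": 2.0},{"xyz": [0,-0.2,-0.4],"twist": [0,0,0],"jaw": 2.0}])

```text
time: 15.2
position: [498.8, -282.6, 291.3]
orientation: [0.018, 0.051, 0.938, 0.343]
ft_force: [-1.4, 1.6, 2.7]
width: 0.238
finger_force: 1.5
```

```bash
python3 - <<'E'
from h import *
s=bot.sense();print(s["time"],s["position"],s["ft_force"])
for n in("wrist","scene","top"): cv2.imwrite(f"pics/{n}6.png",bot.grab_frame(n))
S=cam("scene");T=cam("top")
def red(i,p):
    h=cv2.cvtColor(cv2.imread(f"pics/{i}.png"),cv2.COLOR_BGR2HSV);k=cv2.inRange(h,(0,170,70),(7,255,255))|cv2.inRange(h,(173,170,70),(180,255,255))
    for c in cv2.findContours(k,0,2)[0]:
        if cv2.contourArea(c)>15: print(i,cv2.contourArea(c),np.round(cv2.boundingRect(c)),c.reshape(-1,2).mean(0).round(1),"exp",p.round())
for ph in(.5,.9,1.2):
    a=.386+ph;px,pz=hood(.05,-190,14);p=world([px-34.5*np.sin(a),0,pz-34.5*np.cos(a)]);print(ph,case(p))
    red("scene6",proj(S,p));red("top6",proj(T,p));red("wrist6",proj(cam("wrist",s),p))
E
```

```text
15.2 [ 498.79889245 -282.56256427  291.32165357] [-1.37960196  1.56043229  2.68263298]
0.5 [-1.26746708e+02  2.13162821e-14  7.56567690e+01]
scene6 16.5 [  0 366   6  14] [  2.2 372.1] exp [320. 274.]
scene6 151.0 [312 263  10  20] [316.5 272.1] exp [320. 274.]
top6 209.5 [142 295  19  16] [151. 303.] exp [321. 232.]
top6 128.0 [317 222  17  16] [325.  229.4] exp [321. 232.]
wrist6 3825.0 [167 221  51 106] [192.3 278.9] exp [199. 263.]
0.9 [-1.33133191e+02 -1.42108547e-14  8.77853572e+01]
scene6 16.5 [  0 366   6  14] [  2.2 372.1] exp [318. 272.]
scene6 151.0 [312 263  10  20] [316.5 272.1] exp [318. 272.]
top6 209.5 [142 295  19  16] [151. 303.] exp [323. 230.]
top6 128.0 [317 222  17  16] [325.  229.4] exp [323. 230.]
wrist6 3825.0 [167 221  51 106] [192.3 278.9] exp [197. 272.]
1.2 [-1.34518486e+02  7.10542736e-15  9.80030523e+01]
scene6 16.5 [  0 366   6  14] [  2.2 372.1] exp [317. 269.]
scene6 151.0 [312 263  10  20] [316.5 272.1] exp [317. 269.]
top6 209.5 [142 295  19  16] [151. 303.] exp [324. 227.]
top6 128.0 [317 222  17  16] [325.  229.4] exp [324. 227.]
wrist6 3825.0 [167 221  51 106] [192.3 278.9] exp [202. 278.]
```

Hood down on its seal. I'll withdraw along the tool axis, close the fingers and drop to the start of the latch push.

Emit:
play_rows(steps=[{"xyz": [-0.1,-1,1.2],"twist": [0,0,0],"jaw": 2.6},{"xyz": [-0.2,-2.2,2.6],"twist": [0,0,0],"jaw": 2.6},{"xyz": [-0.4,-3.7,4.4],"twist": [0,0,0],"jaw": 2.6},{"xyz": [-0.6,-5.8,6.9],"twist": [0,0,0],"jaw": 2.6},{"xyz": [-0.6,-5.4,3.9],"twist": [0,0,0],"jaw": 1},{"xyz": [-0.6,-5.2,0.5],"twist": [0,0,0],"jaw": 0},{"xyz": [-0.7,-5,-3],"twist": [0,0,0],"jaw": 0},{"xyz": [-0.7,-5,-5],"twist": [0,0,0],"jaw": 0}], force=40)

```text
time: 16.15
position: [491.0, -332.9, 238.9]
orientation: [0.017, 0.051, 0.938, 0.343]
ft_force: [-0.4, -0.7, -0.2]
width: 0.002
finger_force: 0.0
```

```bash
python3 - <<'E'
from h import *
s=bot.sense();print(s["time"],s["position"],s["ft_force"],s["width"],s["joints"].round(2))
for n in("wrist","scene","top"): cv2.imwrite(f"pics/{n}7.png",bot.grab_frame(n))
def red(i,lo):
    h=cv2.cvtColor(cv2.imread(f"pics/{i}.png"),cv2.COLOR_BGR2HSV);k=cv2.inRange(h,(0,170,70),(7,255,255))|cv2.inRange(h,(173,170,70),(180,255,255))
    k[:, :lo]=0
    c=max(cv2.findContours(k,0,2)[0],key=cv2.contourArea);print(i,cv2.contourArea(c),cv2.boundingRect(c));M=cv2.moments(c);return M["m10"]/M["m00"],M["m01"]/M["m00"]
a=red("scene7",250);b=red("top7",250);r,e=two(cam("scene"),a,cam("top"),b);print("tab",r,e,case(r))
try: w=red("wrist7",0);print([two(cam("wrist",s),w,cam(n),p) for n,p in(("scene",a),("top",b))])
except Exception as x:print(x)
q=s["orientation"];Z=R.from_quat([q[1],q[2],q[3],q[0]]).as_matrix()[:,2];t=s["position"]+173*Z;print("tip",case(t),"axis",Z@xh,Z@yh,Z[2])
E
```

```text
16.15 [ 491.01518465 -332.86137758  238.92366877] [-0.40657863 -0.73148473 -0.16751003] 0.0017126970028781521 [-0.85  0.4   1.73  0.49  1.53 -2.47]
scene7 152.0 (312, 263, 10, 19)
top7 122.0 (317, 221, 16, 16)
tab [ 508.86551242 -197.38971987   90.25760908] 1.080190215265758 [-135.94190621   -2.06340909   90.25760908]
wrist7 1266.5 (322, 230, 25, 67)
[(array([ 500.87263019, -193.86456516,   82.59036044]), np.float64(8.080009248339444)), (array([ 494.80987388, -200.92431644,  100.29704037]), np.float64(9.485993897918162))]
tip [-161.06412811    1.49786488  106.63327506] axis 0.6443031287285391 0.0025953017156810365 -0.7646843566918519
```

Emit:
play_rows(steps=[{"xyz": [0.1,0.6,-0.8],"twist": [0,0,0],"jaw": 0},{"xyz": [0.1,1.3,-1.5],"twist": [0,0,0],"jaw": 0},{"xyz": [0.2,1.9,-2.3],"twist": [0,0,0],"jaw": 0},{"xyz": [0.3,2.6,-3.1],"twist": [0,0,0],"jaw": 0},{"xyz": [0.3,2.9,-3.4],"twist": [0,0,0],"jaw": 0},{"xyz": [0.3,3.2,-3.8],"twist": [0,0,0],"jaw": 0}])

```text
time: 16.9
position: [494.9, -300.1, 202.9]
orientation: [0.018, 0.05, 0.938, 0.343]
ft_force: [-0.3, 0.5, 0.5]
width: 0.001
finger_force: 0.3
```

Emit:
play_rows(steps=[{"xyz": [0,0.25,-0.3],"twist": [0,0,0],"jaw": 0},{"xyz": [0.1,0.5,-0.6],"twist": [0,0,0],"jaw": 0},{"xyz": [0.1,0.65,-0.75],"twist": [0,0,0],"jaw": 0},{"xyz": [0.1,0.65,-0.75],"twist": [0,0,0],"jaw": 0}])

```text
time: 17.3
position: [496.0, -295.3, 196.4]
orientation: [0.018, 0.051, 0.939, 0.341]
ft_force: [-1.4, -4.7, 2.3]
width: 0.003
finger_force: 1.9
```

Emit:
play_rows(steps=[{"xyz": [0,0.15,-0.15],"twist": [0,0,0],"jaw": 0},{"xyz": [0,0.3,-0.3],"twist": [0,0,0],"jaw": 0},{"xyz": [0,0.3,-0.3],"twist": [0,0,0],"jaw": 0}])

```text
time: 17.6
position: [496.0, -291.6, 193.0]
orientation: [0.019, 0.051, 0.938, 0.342]
ft_force: [0.6, -2.7, 0.5]
width: -0.001
finger_force: 1.0
```

Emit:
play_rows(steps=[{"xyz": [0,0.15,-0.2],"twist": [0,0,0],"jaw": 0},{"xyz": [0,0.3,-0.4],"twist": [0,0,0],"jaw": 0},{"xyz": [0,0.3,-0.4],"twist": [0,0,0],"jaw": 0}])

```text
time: 17.9
position: [496.1, -288.8, 189.2]
orientation: [0.018, 0.051, 0.938, 0.341]
ft_force: [-0.5, -5.1, 3.0]
width: 0.002
finger_force: 2.8
```

Emit:
play_rows(steps=[{"xyz": [0,0.1,-0.1],"twist": [0,0,0],"jaw": 0},{"xyz": [0,0.2,-0.2],"twist": [0,0,0],"jaw": 0},{"xyz": [0,0.2,-0.2],"twist": [0,0,0],"jaw": 0}])

```text
time: 18.2
position: [496.1, -287.9, 187.9]
orientation: [0.019, 0.051, 0.939, 0.34]
ft_force: [-1.9, -9.4, 4.0]
width: -0.0
finger_force: 5.3
```

```bash
python3 - <<'E'
from h import *
s=bot.sense();print(s["position"],s["ft_force"])
for n in("wrist","scene","top"): cv2.imwrite(f"pics/{n}8.png",bot.grab_frame(n))
def red(i,lo):
    h=cv2.cvtColor(cv2.imread(f"pics/{i}.png"),cv2.COLOR_BGR2HSV);k=cv2.inRange(h,(0,150,50),(8,255,255))|cv2.inRange(h,(172,150,50),(180,255,255))
    k[:, :lo]=0
    for c in cv2.findContours(k,0,2)[0]:
        if cv2.contourArea(c)>8: print(i,cv2.contourArea(c),cv2.boundingRect(c))
red("scene8",250);red("top8",250);red("wrist8",0)
C={n:cam(n,s) for n in("wrist","scene","top")}
for th in(.02,.045):
  for ph in(0,.25):
    px,pz=hood(th,-190,14);b=np.array([px-24*np.sin(ph-0),pz-24*np.cos(ph)]);a=ph+.785;e=b+26*np.array([-np.sin(a),-np.cos(a)])
    print(th,ph,{n:[proj(C[n],world([q[0],y,q[1]])).round(0).tolist() for q in(b,e) for y in(-26,26)] for n in C})
W=cv2.imread("pics/wrist8.png")[180:420,180:460]
o=np.zeros((600,780,3),np.uint8);o[:300,:350]=cv2.resize(W,(350,300))
o[:300,350:]=cv2.resize(cv2.imread("pics/scene8.png")[235:305,270:370],(430,300),interpolation=cv2.INTER_CUBIC)
o[300:,:430]=cv2.resize(cv2.imread("pics/top8.png")[195:265,285:385],(430,300),interpolation=cv2.INTER_CUBIC)
cv2.imwrite("pics/m8.png",o)
E
```

```text
[ 496.13946804 -287.93513864  187.91516871] [-1.88522586 -9.43073533  4.01577159]
scene8 68.5 (322, 271, 8, 20)
scene8 103.5 (411, 191, 16, 11)
top8 66.0 (310, 225, 10, 21)
wrist8 2396.0 (296, 248, 62, 73)
0.02 0 {'wrist': [[363.0, 361.0], [368.0, 250.0], [305.0, 358.0], [304.0, 248.0]], 'scene': [[332.0, 285.0], [331.0, 267.0], [324.0, 289.0], [323.0, 271.0]], 'top': [[315.0, 224.0], [306.0, 239.0], [322.0, 231.0], [314.0, 246.0]]}
0.02 0.25 {'wrist': [[355.0, 367.0], [359.0, 253.0], [295.0, 373.0], [293.0, 256.0]], 'scene': [[329.0, 285.0], [328.0, 267.0], [320.0, 288.0], [319.0, 270.0]], 'top': [[317.0, 224.0], [309.0, 240.0], [326.0, 230.0], [317.0, 246.0]]}
0.045 0 {'wrist': [[372.0, 366.0], [378.0, 252.0], [313.0, 363.0], [312.0, 250.0]], 'scene': [[332.0, 284.0], [331.0, 266.0], [324.0, 288.0], [323.0, 270.0]], 'top': [[315.0, 222.0], [306.0, 238.0], [322.0, 229.0], [313.0, 245.0]]}
0.045 0.25 {'wrist': [[364.0, 372.0], [369.0, 256.0], [303.0, 378.0], [302.0, 259.0]], 'scene': [[330.0, 284.0], [329.0, 266.0], [320.0, 287.0], [319.0, 269.0]], 'top': [[317.0, 223.0], [309.0, 238.0], [326.0, 229.0], [317.0, 245.0]]}
```

Emit:
play_rows(steps=[{"xyz": [0,0.05,-0.15],"twist": [0,0,0],"jaw": 0},{"xyz": [0,0.1,-0.3],"twist": [0,0,0],"jaw": 0},{"xyz": [0,0.1,-0.3],"twist": [0,0,0],"jaw": 0}])

```text
time: 18.65
position: [496.3, -287.7, 186.0]
orientation: [0.019, 0.05, 0.939, 0.34]
ft_force: [-5.6, -11.5, 10.3]
width: 0.002
finger_force: 8.4
```

Emit:
play_rows(steps=[{"xyz": [0,0.05,-0.1],"twist": [0,0,0],"jaw": 0},{"xyz": [0,0.1,-0.2],"twist": [0,0,0],"jaw": 0},{"xyz": [0,0.1,-0.2],"twist": [0,0,0],"jaw": 0}])

```text
time: 18.95
position: [496.5, -287.6, 185.7]
orientation: [0.019, 0.05, 0.939, 0.34]
ft_force: [-8.7, -13.9, 20.4]
width: -0.001
finger_force: 12.5
```

```bash
python3 - <<'E'
from h import *
s=bot.sense();print(s["position"],s["ft_force"])
for n in("wrist","scene","top"): cv2.imwrite(f"pics/{n}9.png",bot.grab_frame(n))
def red(i,lo):
    h=cv2.cvtColor(cv2.imread(f"pics/{i}.png"),cv2.COLOR_BGR2HSV);k=cv2.inRange(h,(0,150,50),(8,255,255))|cv2.inRange(h,(172,150,50),(180,255,255))
    k[:, :lo]=0
    for c in cv2.findContours(k,0,2)[0]:
        if cv2.contourArea(c)>8: print(i,cv2.contourArea(c),cv2.boundingRect(c))
red("scene9",250);red("top9",250);red("wrist9",0)
E
```

```text
[ 496.54001215 -287.60527724  185.68828639] [ -8.68372875 -13.93110442  20.39018432]
scene9 64.5 (323, 271, 7, 20)
scene9 103.5 (411, 191, 16, 11)
top9 65.5 (309, 226, 11, 21)
wrist9 2449.5 (297, 248, 62, 73)
```

Emit:
play_rows(steps=[{"xyz": [0,-0.2,0.3],"twist": [0,0,0],"jaw": 0},{"xyz": [0,-0.5,0.6],"twist": [0,0,0],"jaw": 0},{"xyz": [-0.1,-1.3,1.5],"twist": [0,0,0],"jaw": 0},{"xyz": [-0.3,-2.6,3],"twist": [0,0,0],"jaw": 0},{"xyz": [-0.5,-5,6],"twist": [0,0,0],"jaw": 0},{"xyz": [-0.5,-7,8],"twist": [0,0,0],"jaw": 0},{"xyz": [-0.5,-7,8],"twist": [0,0,0],"jaw": 0}])

```text
time: 19.8
position: [491.3, -356.5, 264.8]
orientation: [0.02, 0.051, 0.939, 0.34]
ft_force: [0.7, -0.4, 0.0]
width: 0.001
finger_force: 0.0
```

```bash
python3 - <<'E'
from h import *
s=bot.sense();print(s["time"],s["position"],s["ft_force"])
C={n:cam(n,s) for n in("wrist","scene","top")}
for n in C: cv2.imwrite(f"pics/{n}10.png",bot.grab_frame(n))
cc={}
for n in C:
    h=cv2.cvtColor(cv2.imread(f"pics/{n}10.png"),cv2.COLOR_BGR2HSV);k=cv2.inRange(h,(0,150,50),(8,255,255))|cv2.inRange(h,(172,150,50),(180,255,255))
    if n!="wrist":k[:, :250]=0;k[:,400:]=0
    c=max(cv2.findContours(k,0,2)[0],key=cv2.contourArea);M=cv2.moments(c);cc[n]=(M["m10"]/M["m00"],M["m01"]/M["m00"])
    print(n,cv2.contourArea(c),cv2.boundingRect(c),np.round(cc[n],1),cv2.boxPoints(cv2.minAreaRect(c)).round().tolist())
for a,b in(("scene","top"),("wrist","scene"),("wrist","top")):
    p,e=two(C[a],cc[a],C[b],cc[b]);print(a,b,case(p).round(1),round(e,1))
for th in(.02,.04):
  for ph in(0,.1,.25):
    px,pz=hood(th,-190,14);a=.386+ph;p=[px-34.5*np.sin(a),0,pz-34.5*np.cos(a)]
    print(th,ph,np.round(p,1),{n:proj(C[n],world(p)).round(1).tolist() for n in C})
crop=lambda n,u,v,w,h,W,H:cv2.resize(cv2.imread(f"pics/{n}10.png")[v:v+h,u:u+w],(W,H),interpolation=cv2.INTER_CUBIC)
o=np.zeros((600,800,3),np.uint8)
o[:300,:400]=crop("wrist",160,150,320,240,400,300);o[:300,400:]=crop("scene",270,215,160,120,400,300);o[300:,:400]=crop("top",260,170,120,90,400,300);o[300:,400:]=crop("top",200,150,180,135,400,300)
cv2.imwrite("pics/m10.png",o)
E
```

```text
19.8 [ 491.28188634 -356.52271187  264.77822303] [ 0.71192998 -0.44841602  0.0210044 ]
wrist 2542.5 (313, 199, 37, 75) [330.6 235.9] [[313.0, 199.0], [349.0, 199.0], [349.0, 273.0], [313.0, 273.0]]
scene 109.0 (322, 270, 8, 20) [325.1 279.3] [[322.0, 270.0], [329.0, 270.0], [329.0, 289.0], [322.0, 289.0]]
top 132.0 (310, 225, 14, 20) [316.4 234.4] [[308.0, 241.0], [316.0, 224.0], [324.0, 228.0], [316.0, 245.0]]
scene top [-114.7   -3.    58.8] 1.4
wrist scene [-113.7   -0.8   58.1] 4.5
wrist top [-116.     1.8   64. ] 1.3
0.02 0 [-113.7    0.    59.8] {'wrist': [329.8, 237.2], 'scene': [325.8, 277.9], 'top': [315.8, 235.0]}
0.02 0.1 [-116.8    0.    61.3] {'wrist': [327.8, 238.5], 'scene': [324.5, 277.6], 'top': [317.0, 235.0]}
0.02 0.25 [-121.2    0.    64. ] {'wrist': [325.6, 240.5], 'scene': [322.7, 277.0], 'top': [318.7, 234.8]}
0.04 0 [-113.3    0.    63.6] {'wrist': [334.0, 238.3], 'scene': [326.0, 277.1], 'top': [315.6, 233.9]}
0.04 0.1 [-116.4    0.    65.1] {'wrist': [332.0, 239.6], 'scene': [324.7, 276.8], 'top': [316.8, 233.9]}
0.04 0.25 [-120.8    0.    67.8] {'wrist': [329.9, 241.6], 'scene': [322.9, 276.2], 'top': [318.5, 233.7]}
```

View pics/m10.png

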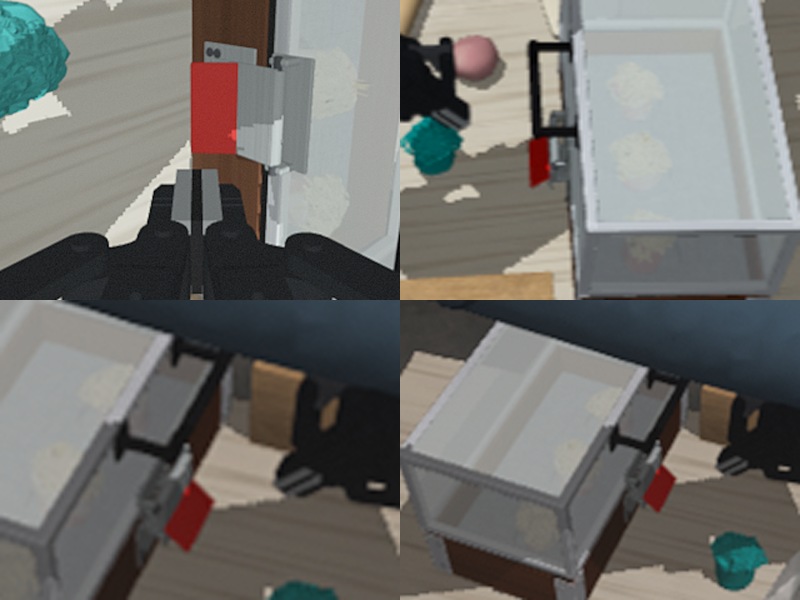

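The last picture shows the hood shut over all three pots, with the red tab hanging in at scene (325,279). The tab triangulates to (-115,59) in the case frame. The latched pose predicts (-114,60), and a blocked hook would put it near (-121,67). The robot is clear, so I'll hand in.

```bash
python3 -c "
from plant import bot
print(bot.sign_off())"
```

```text
the job is handed in; nothing more can be done
None
```

The sprigged pot stands in the middle seat and the hood is down; by the cameras the latch hook is caught under the catch, and the job is handed in at about 20 s (sign-off gave no verdict, and one latch push peaked near 26 N, above the 12–20 N suggested but under the 50 N limit).

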